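# Hold the test-jig cover at its balance point

## Robot

A 6-joint arm with a two-finger parallel gripper is mounted at the origin on a cart in front of the work surface, level with it; the furniture and walls round the work are solid. World frame = base frame: x ahead of the robot, y to its left, z up, the work surface at z = 0. Lengths are in m, angles in degrees, forces in N, time in s.
With the tool pointing down it reaches from about 0.35 to 0.925 m from the base axis. Payload 6.4 kg.
Tool frame: the origin (TCP) lies midway between the tips of the shut fingers; the grasp point (between the pads) lies 19 mm behind it; y points along the fingers, x is the direction in which the jaws open and shut, and the axes are right-handed (so a half turn about y gives the same grasp; the last joint's range is limited). The gripper opens to 85 mm and grips with 20 to 120 N. Pads are 22 mm wide; open, the fingers measure 114 mm over their backs; the gripper's body (76 mm by 85 mm) begins 54 mm behind the grasp point. The pads swing forward as they close: fully open they stand 13 mm farther back than shut.
Start: joints at [53.165, 14.043, 89.255, -0, 76.702, -9.975], TCP at [0.294, 0.58, 0.231] pointing down, gripper open.
Joint ranges: [-179.41, 179.41], [-58.25, 129.5], [7.25, 145.43], [-54.29, 234.29], [11.92, 165.04], [-157.13, 157.13]. Speed limits (degrees/s): [147.25, 147.25, 180, 180, 180, 180].

## Interface

Orientations are given as [roll, pitch, yaw] about the fixed x, y, z axes, in that order (R = Rz(yaw) Ry(pitch) Rx(roll)).
In Python, from station import arm gives the robot as it stands. Calls block until the motion is done:
- arm.goto(position, orientation): joint-space move of the TCP to a pose.
- arm.move_straight(position, orientation=None, feed=0.15, stop_force=None): straight line of the TCP; orientation=None keeps the orientation; feed is the mean speed in m/s. With stop_force (N) it stops when the force on the tool has changed by that much, and returns True; else False.
- arm.move_joints(angles): joint-space move.
- arm.grip(opening, newtons=None): opening from 0.0 (shut) to 1.0 (fully open); newtons is the grip in N (None keeps the last); returns when the fingers have stopped.
- arm.wait(seconds).
- arm.ik(position, orientation): joint angles nearest the present ones, or None.
- arm.get_obs(): the state.
- arm.capture(name): name is "side" or "top"; returns a dict with "pixels" (384x512x3 uint8, red, green, blue), "range_z" (384x512 float32, m along the optical axis (not along the pixel's ray), 0 where there is no reading), "intrinsics" (3x3 intrinsics, pixels), "origin" and "rotation" of the camera in the world. Camera axes: x right, y down, z forward; pixel columns grow to the right and rows downward; lengths in m; the calibration is good to about 2 mm. A picture is of the moment at which its call begins.
A pose or a line that the arm cannot do raises arm.Unreachable and nothing moves.
- arm.job_done(): hands the job in, once; it reports no verdict.
The state is a dict: "clock": time; "joints": joint angles; "joint_velocities": joint speeds; "effort": joint torques, N m; "tool_pos": TCP position; "tool_rot": TCP orientation; "wrist_force": force on the tool from outside, world axes, zero at the start; "wrist_torque": the same for the moment, N m; "opening": opening from 0.0 (shut) to 1.0 (fully open).
Only numpy, scipy, OpenCV 4.12 (cv2) and the standard library are available. Lean on these libraries where they do the work, as an engineer would, in place of code of your own. Each camera call takes 0.05 s, during which the arm holds its last target.

## Task

Check the hinged cover of the keypad test jig: by its handle, swing the shut cover right back until it meets its stop, then bring it back to its balance point, where the yellow ball on the trim weight stands plumb above the hinge line and the cover would fall neither way. Finish holding the handle with the cover still at that point; never let the cover drop or slam, and leave the tin, the loose keypad and the label roll near the jig where they are.

Things in the scene. Friction and masses are not known exactly. Their poses are not given: they have to be found in the camera images.
- jig: keypad test jig: grey box (170 x 160 mm, 50 mm high) on a 210 x 190 mm aluminium plate, screwed to a plywood board whose top is 100 mm above the bench, with a red hinged cover on top. Origin: on the board, 10 mm in front of the box's centre. x axis points from the handle side (front) to the hinge side (back), z up, y along the hinge line; turned up to 0.35 rad either way
- hinge (a point): fixed point in the middle of the cover's hinge line, 66 mm above the board (166 mm above the bench), 80 mm from the jig's origin along the jig's x; axes parallel to the jig's (y along the hinge line)
- cover (a joint): opening angle of the red cover (150 mm wide, 151 mm from hinge to edge, 6 mm thick): 0 shut and level, as it starts; pi/2 upright; 1.8 rad against its solid back stop. Hinge friction only 0.03 N m: short of the balance point it falls shut, past it it falls open. Cover, handle and weight together: 0.53 kg
- handle: black round grip sleeve on the cover's free edge, 14 mm thick, 76 mm long, parallel to the hinge line, turning freely on its rod; origin at its centre. Shut, it is 175 mm in front of the hinge line and 37 mm above it (103 mm above the board), with 30 mm free below; at cover angle a it has turned by a about the hinge line, up and over to the jig's +x.
- trim_weight (a joint): how far out the dark steel trim weight (40 mm across, 24 mm high) is clamped on its stud, which stands square out of the cover's outer face 50 mm from the hinge line: 0 to 0.055 m. It differs each time and shifts the balance point (cover angle about 0.8 to 1.3 rad). Clamped tight; it stays put
- balance_mark (a point): centre of the yellow 10 mm ball on the trim weight's pointer. The common centre of gravity of cover, handle and weight lies on the line from the hinge line through this ball: balanced when the ball is plumb above the hinge line. Cover shut, it lies 83.3 mm in front of the hinge line and 23.2 mm plus trim_weight above it
- steel_tin: round grease tin, 69 mm across, 40 mm high, on the board beside the jig on the right; origin at the centre of its underside; leave alone
- loose_keypad: loose keypad, 78 x 62 x 18 mm, on the board beside the jig on the left; origin at the centre of its underside; leave alone
- label_roll: roll of white labels, 72 mm across, 40 mm high, on the bench behind the board; origin at the centre of its underside; leave alone

How it is judged (in metres and radians):
On the way:
1. the cover has been swung back to its stop (1.8 rad, within 0.04) (value of joint cover above 1.76 rad), for 0.2 s.
At the end, for the whole second after the job is handed in: the yellow ball is plumb above the hinge line within 8 mm, the cover is still (under 0.06 rad/s), and the fingers are holding its handle (over 1 N) (x of balance_mark in the frame of hinge between -0.008 and 0.008 m and z of balance_mark in the frame of hinge above 0.05 m and velocity of joint cover between -0.06 and 0.06 rad/s and contact force between the fingers and handle above 1 N); the arm keeps its last pose, push and grip.
It fails at once if the cover drops or slams (turns faster than 2.5 rad/s) (velocity of joint cover above 2.5 rad/s or velocity of joint cover below -2.5 rad/s).
It fails at once if the tin, the loose keypad or the label roll is moved more than 20 mm (distance of any of steel_tin, loose_keypad, label_roll from where it was at the start of the episode above 0.02 m).
It also fails if it takes over 48 s, if anything falls off the work surface, if the arm or the gripper's body presses on something with over 40 N, if the wrist force passes 120 N, or if a joint passes its speed limit or range.

## Working session

There is one attempt and no reset: what is moved stays moved. The work goes in short steps, each a Python script; the robot and the scene stay as the last script left them, time stands still between calls to the robot, and variables do not carry over. Pictures are saved under pics/ and viewed, and the job is handed in when it is done.

```bash
ls; mkdir -p pics
python3 - <<'E'
from station import arm
import cv2,numpy as np
for n in("top","side"):
    c=arm.capture(n); cv2.imwrite(f"pics/{n}0.png",c["pixels"][:,:,::-1])
    print(n,c["intrinsics"].tolist(),c["origin"],np.round(c["rotation"],3).tolist())
    np.savez(f"{n}0.npz",**c)
o=arm.get_obs();print(o)
E
```

```text
pics
top [[354.2068147765689, 0.0, 254.94743111292175], [0.0, 354.2068147765689, 194.24246793776385], [0.0, 0.0, 1.0]] [0.39747581 0.0246306  1.10665596] [-167.293, 0.077, -95.261]
side [[385.5055252855746, 0.0, 256.8072684294947], [0.0, 385.5055252855746, 191.35153281096427], [0.0, 0.0, 1.0]] [ 0.42056717 -0.71427878  0.73395506] [-127.938, -0.198, -13.893]
{'clock': 0.1, 'joints': array([ 5.31647958e+01,  1.40800593e+01,  8.93199012e+01, -9.00259563e-05,
        7.67008324e+01, -9.97412547e+00]), 'joint_velocities': array([-0.02470942, -0.07216765, -0.22652303, -0.07093908,  0.03226793,
        0.01886371]), 'effort': array([ 4.80539311e-04, -4.30664527e+01, -3.27132654e+01, -1.09520240e-04,
        2.74129357e-03,  5.36283551e-07]), 'tool_pos': array([0.29336191, 0.57946074, 0.23027263]), 'tool_rot': array([-89.98262854,   0.09928477,  63.13895712]), 'wrist_force': array([-0.23414997,  0.6373421 , -0.45946496]), 'wrist_torque': array([-0.02207384,  0.00124262,  0.0450655 ]), 'opening': 1.001565912207018}
```

View pics/top0.png

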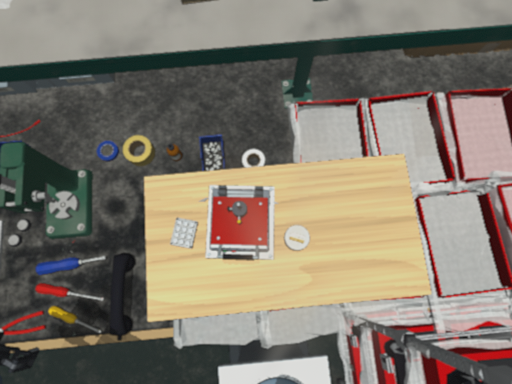

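View pics/side0.png

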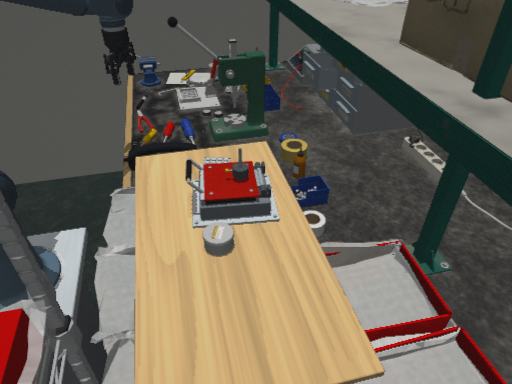

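Top view shows the jig's red cover at about (240,222), the handle at (238,257), the tin at (297,237), the keypad at (184,232) and the roll at (253,158). Next I'll measure them.

```bash
cat > h.py <<'E'
import numpy as np, cv2
from scipy.spatial.transform import Rotation as Ro
def Rm(c): 
    r=np.array(c["rotation"]); return Ro.from_euler("xyz",r,degrees=True).as_matrix() if r.shape==(3,) else r
def ray(c,uv):
    K=np.array(c["intrinsics"]); return Rm(c)@np.linalg.solve(K,[uv[0],uv[1],1.])
def onz(c,uv,z):
    d=ray(c,uv); o=np.array(c["origin"]); return o+d*(z-o[2])/d[2]
def pr(c,p):
    q=np.array(c["intrinsics"])@(Rm(c).T@(np.asarray(p)-c["origin"])); return q[:2]/q[2]
def dep(c,uv):
    d=ray(c,uv); return np.array(c["origin"])+d*c["range_z"][int(round(uv[1])),int(round(uv[0]))]
def tri(c1,a,c2,b):
    d1,d2=ray(c1,a),ray(c2,b); o1,o2=np.array(c1["origin"]),np.array(c2["origin"])
    t=np.linalg.lstsq(np.c_[d1,-d2],o2-o1,rcond=None)[0]
    p,q=o1+t[0]*d1,o2+t[1]*d2; return (p+q)/2,np.linalg.norm(p-q)
def masks(c):
    h=cv2.cvtColor(c["pixels"],cv2.COLOR_RGB2HSV); H,S,V=h[...,0].astype(int),h[...,1],h[...,2]
    red=((H<8)|(H>172))&(S>150)&(V>80)
    yel=(H>18)&(H<34)&(S>150)&(V>120)
    return red,yel,V
E
python3 - <<'E'
from h import *
for n,roi in(("top",(200,180,280,265)),("side",(185,145,285,230))):
    c=dict(np.load(n+"0.npz")); x0,y0,x1,y1=roi
    r,y,V=masks(c)
    m=np.zeros_like(r);m[y0:y1,x0:x1]=1
    for nm,k in(("red",r&m),("yel",y&m)):
        v,u=np.nonzero(k); print(n,nm,len(u), (u.mean(),v.mean()) if len(u) else None, list(zip(u,v))[:12] if nm=="yel" else '')
    if n=="top":
        cn=max(cv2.findContours((r&m).astype(np.uint8),0,2)[0],key=cv2.contourArea)
        hull=cv2.convexHull(cn)[:,0]
        P=np.array([onz(c,p,.169)[:2] for p in hull],np.float32)
        rect=cv2.minAreaRect(P); print(rect, cv2.boxPoints(rect))
        for uv in [(238,257),(297,237),(184,232),(240,230),(215,222),(253,158)]: print(uv,dep(c,uv))
    big=cv2.resize(c["pixels"][y0:y1,x0:x1],None,fx=7,fy=7,interpolation=cv2.INTER_CUBIC if 0 else 0)
    cv2.imwrite(f"pics/{n}_z.png",big[:,:,::-1])
E
```

```text
top red 2142 (np.float64(238.90056022408965), np.float64(221.7170868347339)) 
top yel 10 (np.float64(238.8), np.float64(221.0)) [(np.int64(238), np.int64(220)), (np.int64(239), np.int64(220)), (np.int64(240), np.int64(220)), (np.int64(237), np.int64(221)), (np.int64(238), np.int64(221)), (np.int64(239), np.int64(221)), (np.int64(240), np.int64(221)), (np.int64(238), np.int64(222)), (np.int64(239), np.int64(222)), (np.int64(240), np.int64(222))]
((0.5415996313095093, 0.05519624054431915), (0.14483363926410675, 0.12427742034196854), 83.27906036376953) [[ 0.47141272 -0.0094506 ]
 [ 0.5948361  -0.02399525]
 [ 0.61178654  0.11984308]
 [ 0.48836315  0.13438773]]
(238, 257) [0.4429068  0.06409718 0.21067477]
(297, 237) [ 0.48538025 -0.09731162  0.13864282]
(184, 232) [0.53098259 0.21412663 0.11145926]
(240, 230) [0.51519489 0.05498292 0.16683184]
(215, 222) [0.54273236 0.11978898 0.16659491]
(253, 158) [ 7.68148734e-01 -1.59017720e-03 -5.36209364e-04]
side red 1517 (np.float64(228.01450230718524), np.float64(182.30191166776532)) 
side yel 10 (np.float64(223.2), np.float64(186.5)) [(np.int64(225), np.int64(169)), (np.int64(226), np.int64(169)), (np.int64(227), np.int64(169)), (np.int64(228), np.int64(169)), (np.int64(225), np.int64(170)), (np.int64(226), np.int64(170)), (np.int64(227), np.int64(170)), (np.int64(216), np.int64(226)), (np.int64(217), np.int64(226)), (np.int64(215), np.int64(227))]
```

View pics/top_z.png

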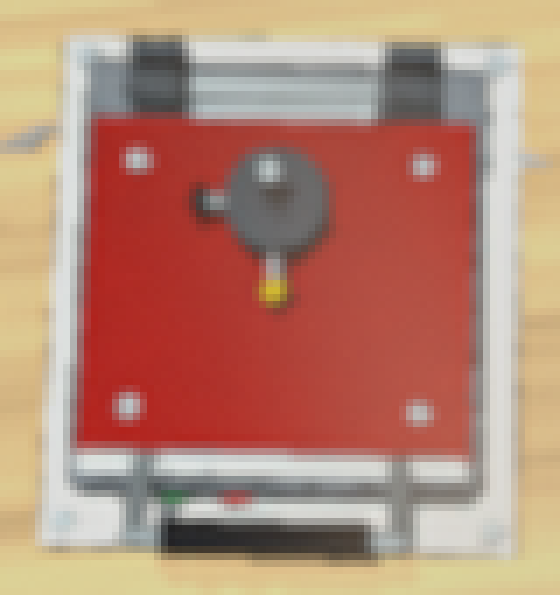

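View pics/side_z.png

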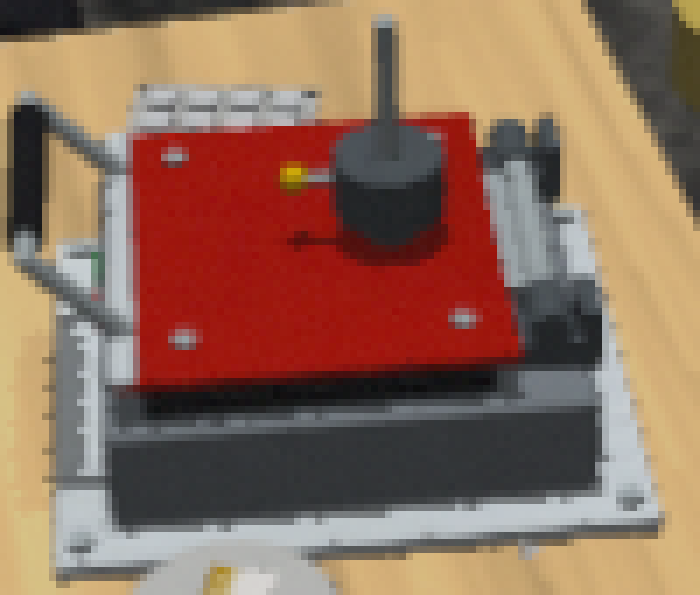

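Run:
```python
from h import *
t=dict(np.load("top0.npz"));s=dict(np.load("side0.npz"))
T=lambda a,b:np.array([200+a/7-.5,180+b/7-.5]); S=lambda a,b:np.array([185+a/7-.5,145+b/7-.5])
print("handle top@z.203",onz(t,T(267,538),.203)," tri",tri(t,T(267,538),s,S(27,172)))
e1,e2=onz(t,T(162,538),.203),onz(t,T(375,541),.203);print("len",np.linalg.norm(e1-e2),np.degrees(np.arctan2(-(e1-e2)[0],(e1-e2)[1])))
print("ball",tri(t,T(272,291),s,S(293,177)))
P=np.array([onz(t,T(*p),.106)[:2] for p in[(70,38),(520,48),(515,555),(42,545)]]);print(P,P.mean(0))
for i in range(4): d=P[(i+1)%4]-P[i];print(np.linalg.norm(d),np.degrees(np.arctan2(d[1],d[0])))
y=np.radians(-6.7);ex=np.array([np.cos(y),np.sin(y)])
c=onz(t,T(267,538),.203)[:2];print("hinge from handle",c+.175*ex,"from plate",P.mean(0)+ex*.08, "(origin?)")
r,_,_=masks(t)
# cover rect front/back edges;
```

```text
handle top@z.203 [0.44496753 0.06520058 0.203     ]  tri (array([0.44536531, 0.06503904, 0.20666948]), np.float64(0.0011796302905239878))
len 0.07657033139051181 -6.060140770034553
ball (array([0.53574583, 0.05635508, 0.19564473]), np.float64(0.0012804378560165404))
[[ 0.66216521  0.13459452]
 [ 0.64066261 -0.05146843]
 [ 0.43438273 -0.02804068]
 [ 0.4555417   0.15891256]] [0.54818806 0.05349949]
0.1873013143194533 -96.59221574959761
0.20760599262536356 173.52053233312648
0.18814679596940298 83.54286071255983
0.20804960953131613 -6.7124054905065655
hinge from handle [0.61877239 0.0447832 ] from plate [0.62764171 0.04416583] (origin?)
```

Checks agree: handle length is 76.6 mm and plate 208 × 188 mm. The handle and the plate give the same hinge, (0.6188, 0.0448) and (0.618, 0.045). Yaw is about -6.6°. The handle ray gap is 1.2 mm. The ball height gives trim of about 3–6 mm, so balance is near 71°. I'll approach now and check all the arc poses before gripping.

```bash
cat >> h.py <<'E'
YAW=-6.6
H=np.array([0.6187,0.0448,0.166]); EX=np.array([np.cos(np.radians(YAW)),np.sin(np.radians(YAW)),0]); EZ=np.array([0,0,1.])
RH=np.hypot(.175,.037); PH0=np.arctan2(.037,.175)
ORI=[-90,0,YAW]
def hp(a,dr=0): 
    p=PH0+a; return H+(RH+dr)*(-np.cos(p)*EX+np.sin(p)*EZ)
def tcp(a,dr=0): return hp(a,dr)-.019*EZ
E
python3 - <<'E'
from station import arm
from h import *
t=dict(np.load("top0.npz"))
for uv in[(300,70),(300,50),(300,90),(200,55),(250,150),(300,20)]: print(uv,dep(t,uv))
print(hp(0))
p=arm.get_obs()["tool_pos"]
arm.move_straight([p[0],p[1],.33],feed=.25)
arm.goto(tcp(0)+[0,0,.12],ORI)
print([None if (q:=arm.ik(tcp(a),ORI)) is None else np.round(q,0).tolist() for a in(0,.6,1.2,1.8)])
arm.move_straight(tcp(0)+[0,0,.05],feed=.2)
o=arm.get_obs();print(o["clock"],o["tool_pos"],o["tool_rot"],o["wrist_force"])
for n in("top","side"):
    c=arm.capture(n); x0,y0=(190,170) if n=="top" else(170,90)
    cv2.imwrite(f"pics/{n}1.png",cv2.resize(c["pixels"][y0:y0+130,x0:x0+130],None,fx=4,fy=4)[:,:,::-1])
E
```

```text
(300, 70) [ 0.96547731 -0.15875496  0.17569683]
(300, 50) [ 0.86379897 -0.11615221  0.42146527]
(300, 90) [ 0.9674993  -0.1740129   0.05416926]
(200, 55) [0.86389056 0.1006949  0.43282679]
(250, 150) [0.78211085 0.00644133 0.03972556]
(300, 20) [ 0.92206008 -0.12054728  0.44265089]
[0.44485977 0.064914   0.203     ]
[[-6.0, -11.0, 120.0, 0.0, 71.0, 0.0], [-6.0, -9.0, 108.0, 0.0, 81.0, 0.0], [-6.0, 3.0, 92.0, 0.0, 85.0, 0.0], [-6.0, 17.0, 77.0, 0.0, 85.0, 0.0]]
3.0833 [0.44516888 0.06523501 0.23458027] [-8.99965468e+01 -1.69961030e-02 -6.55432929e+00] [-0.06590208 -0.24764287 -0.1300341 ]
```

View pics/side1.png

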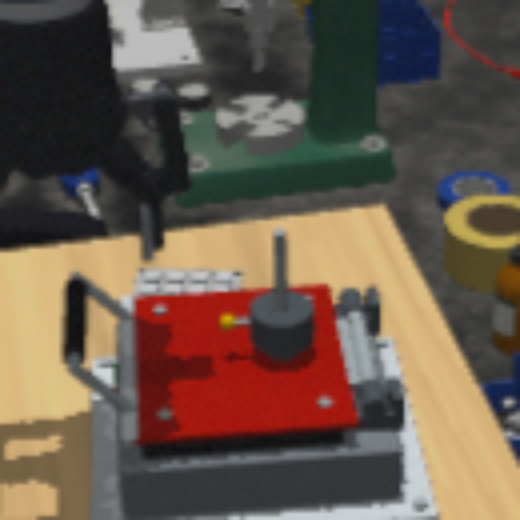

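View pics/top1.png

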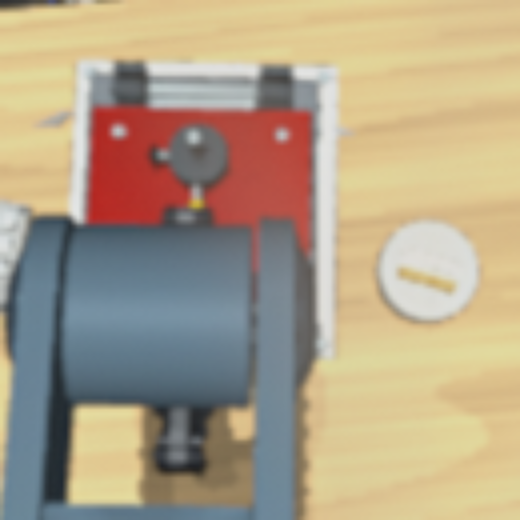

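The side view shows the right finger above the cover's front edge at (150,250), with the handle at (75,320). The top view shows the gripper lined up across the handle. I'll descend and grip.

Run:
```python
from station import arm
from h import *
arm.grip(.6)
print(arm.move_straight(tcp(0),feed=.1,stop_force=12))
o=arm.get_obs();print(o["tool_pos"],tcp(0),o["wrist_force"])
arm.grip(0,35)
o=arm.get_obs();print(o["clock"],o["tool_pos"],o["opening"],o["wrist_force"],o["wrist_torque"])
c=arm.capture("side"); x0,y0=(150,90)
cv2.imwrite(f"pics/side2.png",cv2.resize(c["pixels"][y0:y0+130,x0:x0+150],None,fx=5,fy=5)[:,:,::-1])
```

```text
False
[0.44512531 0.06487974 0.18432559] [0.44485977 0.064914   0.184     ] [ 0.66326808 -0.08921433  0.41137317]
4.6917 [0.44452611 0.06496118 0.18448214] 0.1483906257109984 [-5.1235628   0.27361547  4.82420133] [ 0.01553869  0.82311448 -0.03195393]
```

View pics/side2.png

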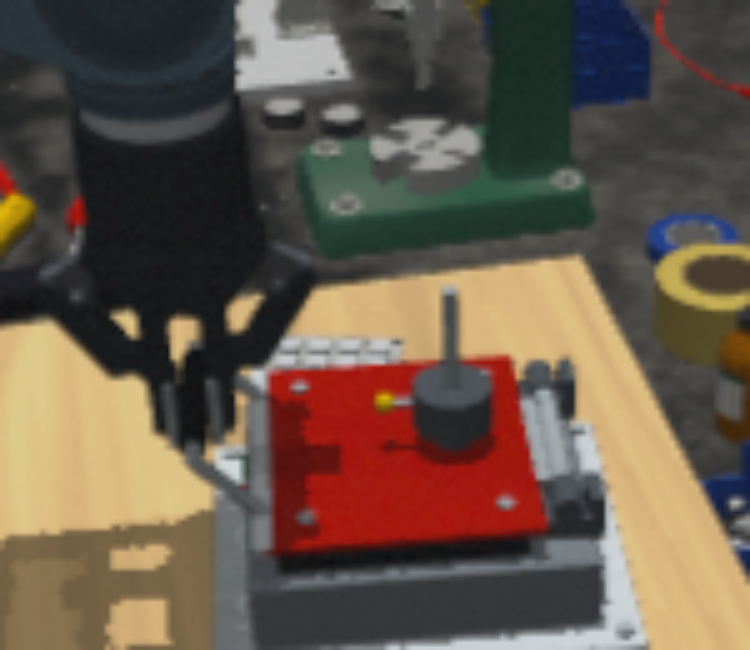

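The picture shows both fingers around the black sleeve at about (190,400). The opening of 12.6 mm fits the 14 mm sleeve. I'll swing now, watching the force at each step.

Run:
```python
from station import arm
from h import *
import json
dr=0.;
for a in np.radians(np.arange(6,97,6)):
    arm.move_straight(tcp(a,dr),feed=.06)
    o=arm.get_obs(); f=o["wrist_force"]; p=PH0+a
    rad=-np.cos(p)*EX+np.sin(p)*EZ; tan=np.sin(p)*EX+np.cos(p)*EZ
    print(round(np.degrees(a)),round(o["clock"],2),"rad %.1f tan %.1f lat %.1f"%(f@rad,f@tan,f@np.cross(EX,EZ)),"err mm",np.round((o["tool_pos"]-tcp(a,dr))*1e3,1),round(o["opening"],3))
    if np.linalg.norm(f)>35: print("high force stop");break
for n in("top","side"):
    c=arm.capture(n); np.savez(n+"3.npz",**c)
    cv2.imwrite(f"pics/{n}3.png",cv2.resize(c["pixels"][60:260,150:350],None,fx=3,fy=3)[:,:,::-1])
```

```text
6 5.2 rad 5.4 tan -1.2 lat 0.7 err mm [-0.4  0.1  0.5] 0.145
12 5.66 rad 6.9 tan -1.5 lat 0.0 err mm [0.1 0.  1.6] 0.151
18 6.12 rad 5.3 tan -1.3 lat 0.2 err mm [ 0.5 -0.1  2. ] 0.148
24 6.58 rad 6.5 tan -0.9 lat -0.4 err mm [ 0.4 -0.   1.6] 0.151
30 7.03 rad 8.0 tan -1.5 lat 0.3 err mm [0.1 0.  1. ] 0.15
36 7.49 rad 8.9 tan -0.8 lat -0.6 err mm [-0.1  0.   0.8] 0.149
42 7.95 rad 8.0 tan -0.5 lat 0.5 err mm [ 0.2 -0.   1. ] 0.15
48 8.41 rad 8.2 tan -0.8 lat 0.7 err mm [ 0.2 -0.   0.9] 0.149
54 8.87 rad 7.0 tan 0.1 lat -0.4 err mm [0.3 0.  0.9] 0.146
60 9.32 rad 7.6 tan -1.9 lat 0.4 err mm [ 0.5 -0.1  0.9] 0.149
66 9.78 rad 6.6 tan -0.4 lat -0.2 err mm [ 0.6 -0.1  0.8] 0.149
72 10.24 rad 5.7 tan -0.3 lat 0.5 err mm [ 0.8 -0.1  0.7] 0.148
78 10.7 rad 5.6 tan 1.0 lat -0.6 err mm [ 0.9 -0.1  0.6] 0.147
84 11.16 rad 5.2 tan -0.5 lat -0.7 err mm [ 1.  -0.1  0.5] 0.147
90 11.62 rad 6.2 tan 0.4 lat -0.5 err mm [ 1.6 -0.2  0.2] 0.152
96 12.07 rad 6.0 tan 1.4 lat -0.5 err mm [ 1.8 -0.2 -0.1] 0.145
```

View pics/side3.png

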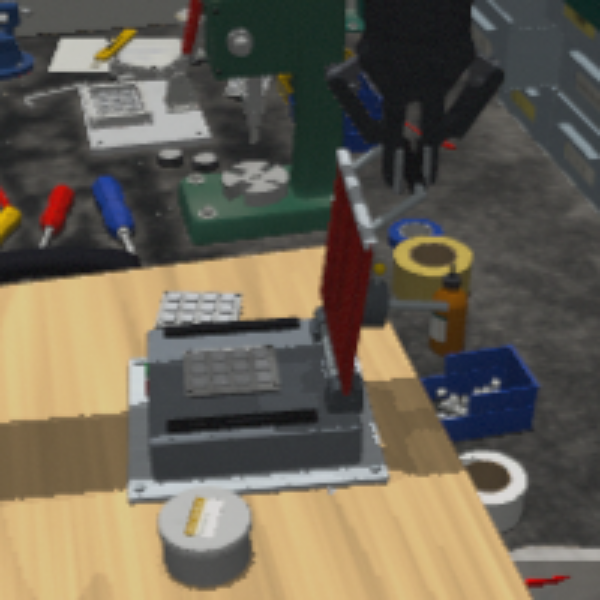

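Smooth swing with low forces. The side view shows the cover just past upright at (345,270), still gripped. I'll go on to the stop with a force check.

Run:
```python
from station import arm
from h import *
for d in (99,101,102.5,104,105.5,107,108.5):
    a=np.radians(d)
    hit=arm.move_straight(tcp(a),feed=.03,stop_force=14)
    o=arm.get_obs(); f=o["wrist_force"]; p=PH0+a
    rad=-np.cos(p)*EX+np.sin(p)*EZ; tan=np.sin(p)*EX+np.cos(p)*EZ
    q=o["tool_pos"]+.019*EZ-H; am=np.degrees(np.arctan2(q[2],-q@EX)-PH0)
    print(d,hit,"meas %.1f"%am,round(o["clock"],2),"rad %.1f tan %.1f"%(f@rad,f@tan),round(o["opening"],3))
    if hit or f@tan<-10: break
arm.wait(.5)
o=arm.get_obs();print(o["clock"],o["wrist_force"])
for n in("top","side"):
    c=arm.capture(n); np.savez(n+"4.npz",**c)
    cv2.imwrite(f"pics/{n}4.png",cv2.resize(c["pixels"][60:260,150:350],None,fx=3,fy=3)[:,:,::-1])
```

```text
99 False meas 99.5 12.63 rad 6.3 tan 1.2 0.148
101 False meas 101.5 12.99 rad 6.2 tan 1.1 0.151
102.5 False meas 102.9 13.3 rad 6.1 tan 1.3 0.149
104 True meas 103.0 13.51 rad 2.9 tan -7.6 0.149
14.0083 [-4.1448935   0.57450198  4.65146795]
```

View pics/side4.png

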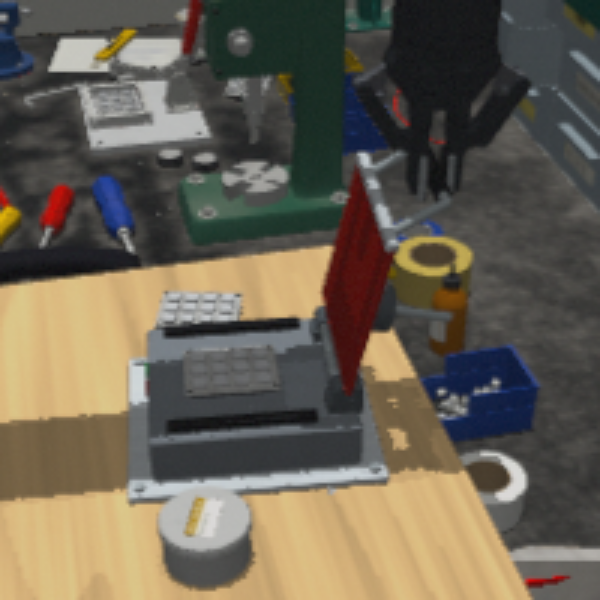

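Contact came at a measured 103.0° (1.80 rad), exactly the stop, and I held it over 0.5 s. Now back to about 71°, then measure the ball.

Run:
```python
from station import arm
from h import *
for d in (102,98,92,86,80,75,71):
    a=np.radians(d)
    arm.move_straight(tcp(a),feed=.05)
    o=arm.get_obs(); f=o["wrist_force"]; p=PH0+a
    rad=-np.cos(p)*EX+np.sin(p)*EZ; tan=np.sin(p)*EX+np.cos(p)*EZ
    q=o["tool_pos"]+.019*EZ-H; am=np.degrees(np.arctan2(q[2],-q@EX)-PH0)
    print(d,"meas %.1f"%am,round(o["clock"],2),"rad %.1f tan %.1f"%(f@rad,f@tan),round(o["opening"],3))
arm.wait(.4)
for n in("top","side"):
    c=arm.capture(n); np.savez(n+"5.npz",**c)
    for tw in(0,.005,.01):
        A=a;x,z=-.0833,.0232+tw; b=H+EX*(x*np.cos(A)+z*np.sin(A))+EZ*(-x*np.sin(A)+z*np.cos(A)); print(n,tw,b,pr(c,b))
    u=pr(c,H+.088*EZ).astype(int)
    m=masks(c)[1]; x0,y0=u-40
    v,uu=np.nonzero(m[y0:y0+80,x0:x0+80]); print("yel",list(zip(uu+x0,v+y0)), "crop",x0,y0)
    cv2.imwrite(f"pics/{n}5.png",cv2.resize(c["pixels"][y0:y0+80,x0:x0+80],None,fx=7,fy=7,interpolation=0)[:,:,::-1])
```

```text
102 meas 102.3 14.36 rad 5.9 tan 1.1 0.153
98 meas 98.3 14.76 rad 6.9 tan 0.4 0.151
92 meas 92.2 15.28 rad 7.0 tan 0.1 0.148
86 meas 86.2 15.81 rad 7.9 tan 0.9 0.148
80 meas 80.2 16.33 rad 9.0 tan 1.1 0.152
75 meas 75.1 16.79 rad 8.9 tan -0.6 0.153
71 meas 71.1 17.19 rad 9.7 tan -0.6 0.14
top 0 [0.61355056 0.04539581 0.25231488] [239.11943793 186.15387545]
top 0.005 [0.61824682 0.04485243 0.25394272] [239.15316266 184.14852934]
top 0.01 [0.62294308 0.04430906 0.25557056] [239.18692947 182.14068127]
yel [] crop 199 143
side 0 [0.61355056 0.04539581 0.25231488] [258.18851128 148.33870143]
side 0.005 [0.61824682 0.04485243 0.25394272] [260.17002985 147.6224264 ]
side 0.01 [0.62294308 0.04430906 0.25557056] [262.15379442 146.9053395 ]
yel [(np.int64(260), np.int64(146)), (np.int64(262), np.int64(146)), (np.int64(259), np.int64(147))] crop 220 107
```

View pics/side5.png

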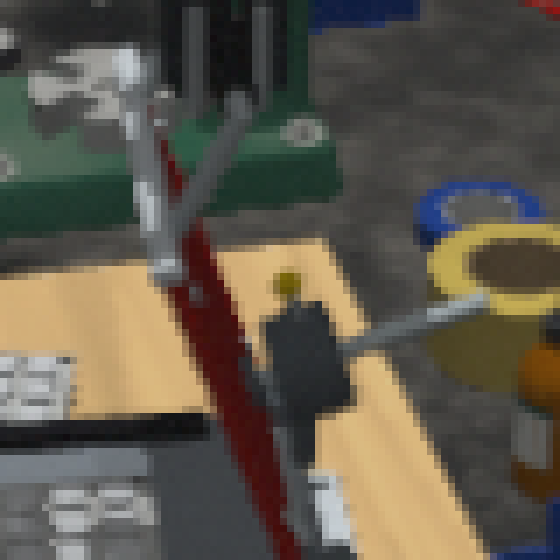

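View pics/top5.png

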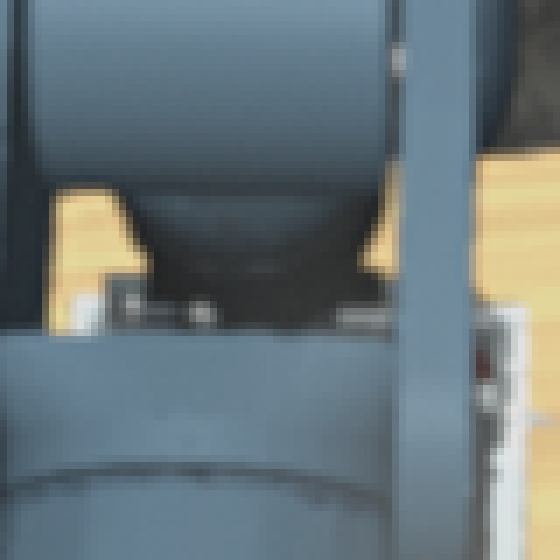

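Side view: the ball is at (260.5,147.4), where trim ≈ 6 mm is predicted. The top view is blocked by the arm. I'll check the side camera's bias against the shut picture.

Run:
```python
from h import *
s=dict(np.load("side0.npz"))
print("handle pred",pr(s,hp(0)),"seen 188.4,169.1")
for tw in(0,.005,.01): print("ball",tw,pr(s,H-.0833*EX+(.0232+tw)*EZ),"seen 226.4,169.8")
x=pr(s,H+.088*EZ);print("plumb target now",x, "1mm ex->",pr(s,H+.088*EZ+.001*EX)-x)
for tw in(.002,.004,.006): print(tw,90-np.degrees(np.arctan2(.0232+tw,.0833)))
```

```text
handle pred [188.06807542 170.42959065] seen 188.4,169.1
ball 0 [226.44908559 172.44607476] seen 226.4,169.8
ball 0.005 [226.3570748  170.77063977] seen 226.4,169.8
ball 0.01 [226.26446153 169.08423437] seen 226.4,169.8
plumb target now [260.36097745 147.5894124 ] 1mm ex-> [ 0.41802317 -0.02688892]
0.002 73.1683312417585
0.004 71.91655461695134
0.006 70.6823841713256
```

Seen minus predicted plumb is +0.1 px, and -0.2 px with the bias taken off, so the ball is within 1 mm of plumb on 8 mm allowed. The tangential force is about 0, as it should be at balance. I'll do a last stillness and neighbours check, then hand in.

Run:
```python
from station import arm
from h import *
arm.wait(.5)
o=arm.get_obs();print(o["clock"],o["tool_pos"]-tcp(np.radians(71)),o["opening"],np.abs(o["joint_velocities"]).max(),o["wrist_force"])
c=arm.capture("side");s=dict(np.load("side0.npz"))
d=np.abs(c["pixels"].astype(int)-s["pixels"]).max(2)
print("tin change",d[232:256,204:234].mean(),"roll",d[212:232,308:328].mean())
cv2.imwrite("pics/side6.png",cv2.resize(c["pixels"][80:260,150:350],None,fx=3,fy=3)[:,:,::-1])
arm.job_done()
```

```text
18.1917 [ 4.27308433e-04 -6.65260952e-05  6.46643261e-04] 0.1482671730864753 0.07445926176035755 [-1.07700315 -0.46122124  9.52234909]
tin change 3.390277777777778 roll 3.19
the job is handed in; nothing more can be done
```

View pics/side6.png

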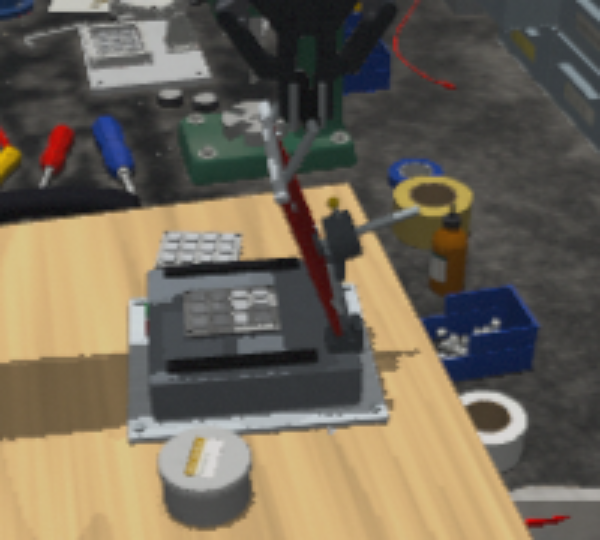

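The cover has been swung to its stop and brought back to its balance point, and the job is handed in at about 18 s of the 48 s allowed. No verdict was reported, so what follows is from my own measurements.

- **Stop:** I gripped the handle (opening about 12.6 mm, 35 N asked) and swung the cover slowly back. Contact with the stop came at a measured 103.0° (1.80 rad) and was held for over 0.5 s.
- **Balance:** I brought the cover back to 71° and held it there. The yellow ball is within about 1 mm of plumb in the side camera, and the force along the swing is near zero, as expected at balance. The arm was still at the end (joint speeds under 0.1°/s), with the fingers on the sleeve.
- **Forces:** The wrist force stayed around 10 N or less at every step I checked.
- **Neighbours:** The tin and the label roll look unchanged when compared with the first picture. The keypad I only judged by eye in the last side view, where it is in place.

**Checks that were weak or disagreed:**
- The top camera could not see the ball at the end because the arm was in the way, so plumb rests on the side view and the arm's own position.
- The trim weight reading ranged from 3 to 8 mm depending on how I corrected the side camera's bias. That puts the balance point between about 69.5° and 72.5°. Holding at 71° leaves the ball at most about 2.5 mm off, inside the 8 mm allowed.

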